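# Seat a sprung carrier plate over a heatsink

### The job

Lay the finned heatsink flat, fins up, in the square nest in the middle of the three-ball fixture. Then set the T-shaped carrier plate over it, its tongue over the lone ball, and press it down past the two spring rollers until they pull it fully home on all three balls. Let go of it, and leave the other things on the bench where they are.

Things in the scene. Friction and masses are not known exactly. Their poses are not given: they have to be found in the camera images.
- fixture: Three-ball fixture fixed to the bench: bare grey steel base 150 x 204 x 12 mm (x -82 to +68 mm) with a grey spring housing at y = +92 and at -92 mm (each 40 mm along x, 18 mm along y, top 54 mm above the bench). Origin on the bench, under the nest's centre; z up, -x points to the side with the lone ball.
- lone_ball (a point): Centre of the lone steel ball, at x = -52, y = 0 mm in the fixture's frame, 18.5 mm above the bench. The other two balls are at x = 38, y = +40 and -40 mm, same height. All are 18 mm across, polished and slippery (friction about 0.15).
- nest (a point): Centre of the floor of the black square nest, 15 mm above the bench, axes as the fixture; the heatsink's origin comes here. L-shaped lips at its four corners only, 46 mm apart inside and 5 mm high, leave 32 mm free in the middle of every side. The heatsink's top then stays 3 mm below the plate.
- home (a point): Where the carrier plate's origin lies when it is fully home: 24 mm above the fixture's origin. Axes as the fixture. Released level, within about 3 mm of it sideways and 4 mm above, the plate is pulled home by the rollers' springs.
- fixture_tip (a point): Where the end of the carrier's tongue lies when it is home: 72 mm from home along the fixture's -x.
- slide_left (a joint): Travel (m) of the sprung steel roller on the fixture's +y side: 0 at rest, up to 0.007 pushed outwards. Polished roller 14 mm across, axis along x, centre at rest x = 0, y = 65.5 mm, 42 mm above the bench. 4 N at first, 0.7 N more per mm. About 0.002 when the plate is home, more while it passes.
- slide_right (a joint): The same for the roller on the fixture's -y side (y = -65.5 mm at rest). The plate meets both rollers about 16 mm above home; pressing it past them takes roughly 10 N; in its last 7 mm they pull it down with about 8 N.
- carrier: Loose T-shaped grey metal plate, about 0.35 kg: wide part x -30 to +58 mm, 126 mm wide over its rounded edges; tongue 44 mm wide to x = -72 mm. Plate z = 6 to 16 mm, on three pairs of pins (z = 0 to 6 mm). Origin at the pins' foot (on the bench at the start), under the grip block; z up, -x along the tongue.
- grip (a point): Centre of the top of the carrier's dark steel grip block, 46 mm above the carrier's origin. The block is 40 mm along the carrier's x, 22 mm along its y and 30 mm high.
- carrier_tip (a point): Point under the end of the tongue, 72 mm from the carrier's origin along its -x. Each pair of 6 mm pins under the plate straddles one ball of the fixture and centres the plate on it from up to about 3 mm off.
- heat_sink: Loose finned aluminium heatsink, 40 x 40 x 12 mm, 40 g; origin at the centre of its underside, z up on the fins' side. Every quarter turn of it fits the nest.
- paste_pot: Bystander: round pot with a yellow lid, 43 mm across, 19 mm high; origin under its centre.
- white_dome: Bystander: white dome-shaped sensor, 42 mm across, 38 mm high; origin under its centre.
- red_driver: Bystander: small red screwdriver 135 mm long, 10 mm high, lying near the bench's front edge; origin under its middle.
- wire_reel: Bystander: small reel of wire, 54 mm across, 30 mm high; origin under its centre.

How it is judged:
By the outcome, as a careful person would: the job done as asked, in the order asked, and still so for the second after the job is handed in, with the robot touching nothing.
It also fails if it takes over 51 s, if anything falls off the work surface, if the arm or the gripper's body presses on something with over 40 N, if the wrist force passes 120 N, or if a joint passes its speed limit or range.

### The arm

A 6-joint arm with a two-finger parallel gripper is mounted at the origin on a cart in front of the work surface, level with it; the furniture and walls round the work are solid. World frame = base frame: x ahead of the robot, y to its left, z up, the work surface at z = 0. Lengths are in m, angles in rad, forces in N, time in s.
With the tool pointing down it reaches from about 0.375 to 0.825 m from the base axis. Payload 5.5 kg.
Tool frame: the origin (TCP) lies on the centre line of the jaws, within the pads' length; the fingertips stand bot.tip_extent ahead of it and the grasp point (between the pads) lies 6 mm ahead of it (bot.tip_extent is the distance from the TCP to the fingertips, in m); z points along the fingers, y is the line along which they close (so a half turn about z gives the same grasp; the last joint's range is limited). The gripper opens to 85 mm and grips with 20 to 120 N. Pads are 22 mm wide; open, the fingers measure 114 mm over their backs; the gripper's body (76 mm by 85 mm) begins 54 mm behind the grasp point. The pads swing forward as they close: fully open they stand 13 mm farther back than shut.
Start: joints at [0, 0.314, -0.047, 1.21, 0, 1.571], TCP at [0.6, -0, 0.256] pointing down, gripper open.
Joint ranges: [-2.67, 2.67], [-0.69, 1.73], [-1.03, 1.25], [-2.08, 2.16], [-1.42, 1.45], [-3.14, 3.14]. Speed limits (rad/s): [2.39, 2.39, 3.01, 3.14, 3.14, 3.14].

### API

Orientations are given as [roll, pitch, yaw] about the fixed x, y, z axes, in that order (R = Rz(yaw) Ry(pitch) Rx(roll)).
In Python, from rig import bot, vision, telemetry, workorder gives the robot as it stands (bot), with the cameras (vision), the readings (telemetry) and the job (workorder).
- The arm moves only by the shell command python3 shift.py 'ROWS' [FORCE]. ROWS is a JSON list of rows, 1 to 10 of them, each of 7 numbers: a rotation vector rx, ry, rz in rad, then dx, dy, dz in m, then the opening from 0.0 (shut) to 1.0 (fully open); each row shifts and turns the commanded pose from where the row before left it, along the tool's axes as they then stand; what a row does not reach is not made up. A row lasts 1/12 s, in which the tool goes at most 0.0417 m and 0.125 rad, less where a joint would pass 70% of its speed; a pose out of reach is approached as far as the arm can. The fingers move at their own pace and stop on an object; FORCE is the grip in N (left out, the last holds). Time passes only in rows, so rows that do not move let the fingers close. It prints the time, the measured TCP pose, the force, the opening and the grip force at its end.
- telemetry.state(): the state, without advancing time (a new reading comes with each control period).
- vision.camera(name): name is "scene" or "side" or "wrist"; returns the picture (400x640x3 uint8, red, green, blue); there is no depth.
- vision.calibration(name): a dict with "camera_matrix" (3x3 intrinsics, pixels), "D" ([k1, k2, p1, p2, k3] as OpenCV has them; the pictures are not rectified), "R" (3x3) and "t" (3): a world point X has camera coordinates R X + t; the wrist camera has in their place "T_tool_cam" (4x4, takes a point from camera to tool coordinates, whose origin is the TCP and whose axes are the flange's). Camera axes: x right, y down, z forward; pixel columns grow to the right and rows downward; lengths in m; the calibration is good to about 2 mm. A picture is of the moment at which its call begins: read the wrist's pose just before it. calibration takes no time and is no camera call.
- workorder.finish_job(): hands the job in; it is judged then, once.
The state is a dict: "clock": time; "joints": joint angles; "dq": joint speeds; "effort": joint torques, N m; "ee_pos": TCP position; "ee_rot": TCP orientation; "force": force on the tool from outside, world axes, zero at the start; "torque": the same for the moment, N m; "opening": opening from 0.0 (shut) to 1.0 (fully open); "grip_force": force on a finger pad.
Only numpy, scipy, OpenCV 4.12 (cv2) and the standard library are available. Lean on these libraries where they do the work, as an engineer would, in place of code of your own. Each camera call takes 0.05 s, during which the arm holds its last target. There are 200 camera calls.

## Working session

There is one attempt and no reset: what is moved stays moved. The work goes in short steps, Python scripts to look and compute and a shell command to move; the robot and the scene stay as the last step left them, time stands still between calls to the robot, and variables do not carry over. Pictures are saved under pics/ and viewed, at most 10 in all, crops included, and the job is handed in when it is done.

```bash
ls; mkdir -p pics
python3 - <<'E'
from rig import bot, vision, telemetry, workorder
import cv2,numpy as np
print(telemetry.state(), bot.tip_extent)
for n in ["scene","side","wrist"]:
    im=vision.camera(n); cv2.imwrite(f"pics/{n}0.png",im[:,:,::-1])
    c=vision.calibration(n); print(n,{k:np.round(np.array(v),4).tolist() for k,v in c.items()})
a=np.vstack([cv2.imread("pics/scene0.png")]);
E
```

```text
pics
rig.py
shift.py
{'clock': 0.0, 'joints': array([ 2.53302828e-05,  3.14243286e-01, -4.80793402e-02,  1.21020341e+00,
       -1.57021669e-05,  1.57082205e+00]), 'dq': array([-3.65511162e-04,  2.10579542e-04, -4.24163925e-05, -1.72072109e-03,
       -1.18850822e-03, -1.88643384e-05]), 'effort': array([ 1.69644722e-03, -5.39594257e+01,  3.39749372e+01,  1.94567809e-02,
        9.49871333e-05,  6.01428906e-05]), 'ee_pos': array([5.99461049e-01, 1.03812250e-05, 2.55424070e-01]), 'ee_rot': array([-3.13986295e+00,  1.57466307e-05,  1.57079596e+00]), 'force': array([-0.15167074, -0.48334967,  0.97713427]), 'torque': array([-0.05434428, -0.01949406, -0.02089847]), 'grip_force': 0.0, 'opening': 0.999092001284057} 0.025
scene {'camera_matrix': [[421.4983, 0.0, 311.7421], [0.0, 421.4983, 201.1043], [0.0, 0.0, 1.0]], 'D': [0.0052, 0.0, 0.0, 0.0, 0.0], 'R': [[0.6566, -0.7541, -0.0114], [-0.5245, -0.4457, -0.7254], [0.542, 0.4823, -0.6882]], 't': [-0.2708, 0.3753, 0.6449]}
side {'camera_matrix': [[365.1184, 0.0, 324.2785], [0.0, 365.1184, 192.644], [0.0, 0.0, 1.0]], 'D': [0.0016, 0.0, 0.0, 0.0, 0.0], 'R': [[-0.9998, 0.0004, -0.0189], [0.0178, 0.3495, -0.9368], [0.0063, -0.9369, -0.3495]], 't': [0.5456, 0.001, 1.0846]}
wrist {'camera_matrix': [[319.6874, 0.0, 321.7927], [0.0, 319.6874, 199.7349], [0.0, 0.0, 1.0]], 'D': [-0.0598, 0.0, 0.0, 0.0, 0.0], 'T_tool_cam': [[-0.002, -0.9564, -0.2922, 0.074], [1.0, -0.002, -0.0002, 0.0005], [-0.0004, -0.2922, 0.9564, -0.1165], [0.0, 0.0, 0.0, 1.0]]}
```

View pics/scene0.png

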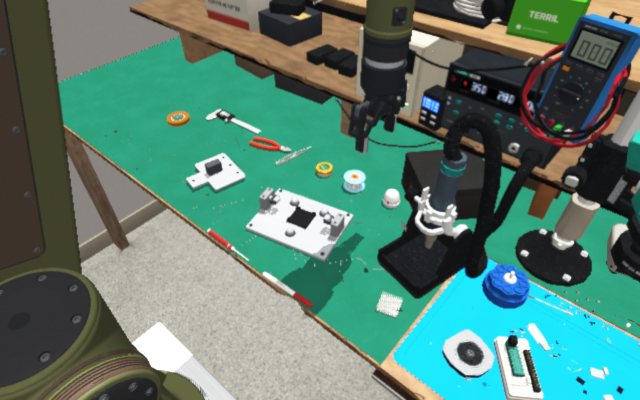

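View pics/side0.png

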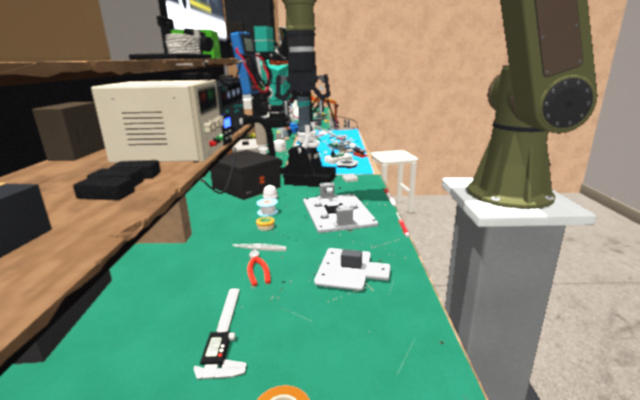

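View pics/wrist0.png

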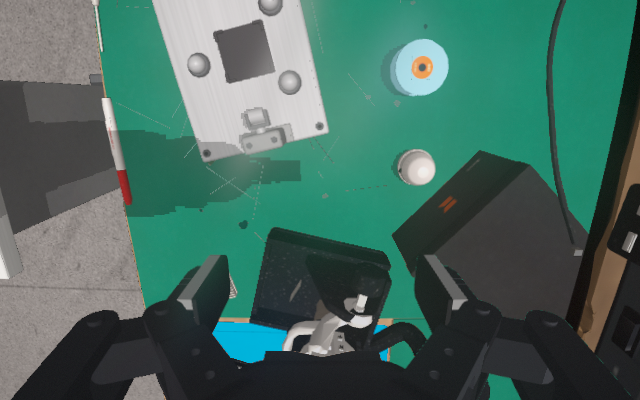

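The scene shows the heatsink at about (390,303), the fixture at (300,222) and the carrier at (217,170) with its tongue to the lower left. The side view has the carrier at (352,268), tongue to the right. The wrist view has the nest at (245,52), the lone ball at (198,65) and the -y housing at (262,138).

```bash
cat > h.py <<'E'
from rig import bot, vision, telemetry, workorder
import cv2,numpy as np
from scipy.spatial.transform import Rotation as Ro
def cam(n):
    """camera centre and rotation (cam->world), K, D as of now"""
    c=vision.calibration(n); K=np.array(c["camera_matrix"]); D=np.array(c["D"],float)
    if n=="wrist":
        s=telemetry.state(); T=np.array(c["T_tool_cam"]); R=Ro.from_euler("xyz",s["ee_rot"]).as_matrix()
        return R@T[:3,3]+s["ee_pos"],R@T[:3,:3],K,D
    R=np.array(c["R"]); return -R.T@np.array(c["t"]),R.T,K,D
def cast(C,px,z):
    o,R,K,D=C
    u=cv2.undistortPoints(np.array(px,float).reshape(-1,1,2),K,D)[:,0]
    d=np.c_[u,np.ones(len(u))]@R.T
    return o+d*((z-o[2])/d[:,2])[:,None]
def proj(C,X):
    o,R,K,D=C
    return cv2.projectPoints(np.array(X,float).reshape(-1,3),cv2.Rodrigues(R.T)[0],-R.T@o,K,D)[0][:,0]
def shot(n,name):
    C=cam(n); im=vision.camera(n)[:,:,::-1].copy(); cv2.imwrite(f"pics/{name}.png",im); return C,im
def tool(v):
    """world vector -> tool axes"""
    return Ro.from_euler("xyz",telemetry.state()["ee_rot"]).inv().apply(v)
E
python3 - <<'E'
from h import *
S=cam("scene");W=cam("wrist")
print(cast(S,[[390,303]],.01),cast(S,[[217,170],[193,184]],.016),cast(S,[[303,219]],.015))
print("nest",cast(W,[[245,52]],.015),"balls",cast(W,[[198,65],[270,2],[289,82]],.0185))
print(proj(W,[[.5,-.1,0]]))
# nest by black mask, balls by circles
im=cv2.imread("pics/scene0.png");im=cv2.resize(im[270:330,360:420],None,fx=8,fy=8,interpolation=cv2.INTER_CUBIC);cv2.imwrite("pics/hs.png",im)
E
```

```text
[[ 0.46131077 -0.15743755  0.01      ]] [[0.50267342 0.40685596 0.016     ]
 [0.42736645 0.40973276 0.016     ]] [[0.51657074 0.11714993 0.015     ]]
nest [[0.52017488 0.12547789 0.015     ]] balls [[0.47071311 0.11319423 0.0185    ]
 [0.54855768 0.17160592 0.0185    ]
 [0.56553944 0.09499004 0.0185    ]]
[[243.98741083 244.91535777]]
```

View pics/hs.png

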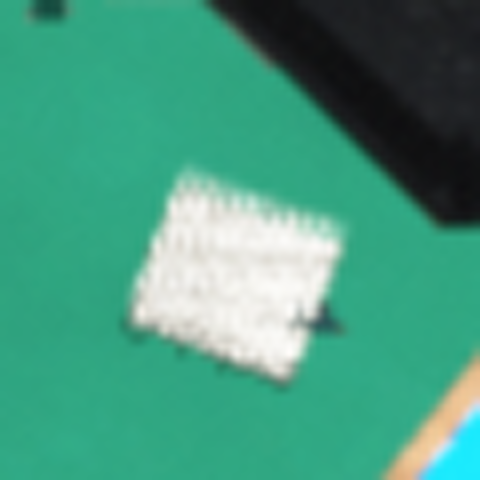

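The crop shows the heatsink as a rectangle of white pins at an angle, near (0.461, -0.157). Which face is up isn't clear yet, so I'm moving over it to look with the wrist camera.

```bash
python3 shift.py '[[0,0,0,-0.023,-0.028,0,1],[0,0,0,-0.023,-0.028,0,1],[0,0,0,-0.023,-0.028,0,1],[0,0,0,-0.023,-0.028,0,1],[0,0,0,-0.023,-0.028,0,1],[0,0,0,0,0,0,1]]' | tail -c 600
python3 - <<'E'
from h import *
S=cam("scene"); print(cast(S,[[378,255],[420,293],[475,262]],.0))
shot("wrist","w1"); print(proj(cam("wrist"),[[.461,-.157,.01]]))
E
```

```text
clock: 0.65
ee_pos: [0.4551, -0.1175, 0.256]
ee_rot: [-3.138, 0.001, 1.567]
force: [-0.8, 0.8, -0.9]
opening: 0.998
grip_force: 0.0
[[ 0.55172094 -0.06854901  0.        ]
 [ 0.52572066 -0.18713476  0.        ]
 [ 0.66928309 -0.23522074  0.        ]]
[[324.64369785 202.67274928]]
```

View pics/w1.png

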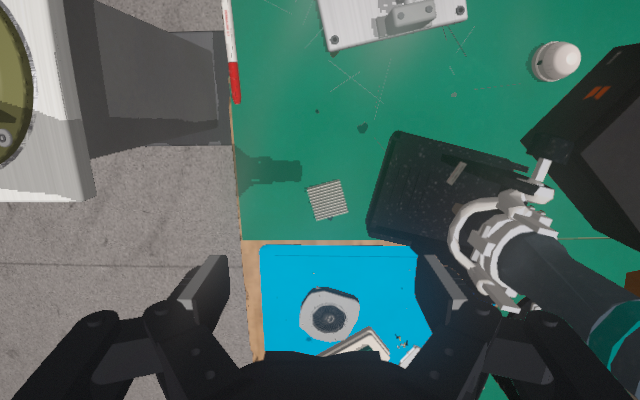

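The wrist view shows the heatsink lying flat with fins up at (327,200), turned about 12°. The microscope base starts at about (367,235), only about 23 mm from it, so I will close along world y and keep the fingers clear of that base.

Run:
```python
from h import *
im=cv2.imread("pics/w1.png"); C=cam("wrist")
x0,y0=295,165
m=cv2.inRange(im[y0:232,x0:362],(95,95,95),(255,255,255)); hsv=cv2.cvtColor(im[y0:232,x0:362],cv2.COLOR_BGR2HSV)
m=((hsv[:,:,1]<70)&(hsv[:,:,2]>90)).astype(np.uint8)*255
m=cv2.morphologyEx(m,cv2.MORPH_CLOSE,np.ones((5,5)));
c=max(cv2.findContours(m,0,1)[0],key=cv2.contourArea)+[x0,y0]
P=cast(C,c.reshape(-1,2),.011)[:,:2]
r=cv2.minAreaRect((P*1000).astype(np.float32)); print(r)
print(telemetry.state()["joints"],telemetry.state()["ee_rot"],bot.tip_extent)
S=cam("scene");imS=cv2.imread("pics/scene0.png");h=cv2.cvtColor(imS[280:325,365:415],cv2.COLOR_BGR2HSV)
m=((h[:,:,1]<60)&(h[:,:,2]>150)).astype(np.uint8)*255
c=max(cv2.findContours(m,0,1)[0],key=cv2.contourArea)+[365,280]
print(cv2.minAreaRect((cast(S,c.reshape(-1,2),.009)[:,:2]*1000).astype(np.float32)))
```

```text
((464.1435852050781, -153.37643432617188), (40.79726791381836, 43.01444625854492), 15.64251708984375)
[-2.48821970e-01  7.41575124e-02 -3.41338087e-01  1.15612201e+00
 -3.82976613e-04  1.32557495e+00] [-3.14070297e+00  1.72136308e-04  1.56719597e+00] 0.025
((458.6363525390625, -157.01043701171875), (45.51539611816406, 41.204341888427734), 15.468616485595703)
```

```bash
python3 shift.py '[[0,0,-0.123,-0.009,0.0022,0.008,0.8],[0,0,-0.123,-0.009,0.0022,0.008,0.8],[0,0,-0.123,-0.009,0.0022,0.008,0.8],[0,0,-0.123,-0.009,0.0022,0.008,0.8],[0,0,-0.123,0,0,0.008,0.8],[0,0,-0.123,0,0,0.008,0.8],[0,0,-0.123,0,0,0.008,0.8],[0,0,-0.123,0,0,0.008,0.8],[0,0,-0.123,0,0,0.008,0.8],[0,0,-0.123,0,0,0.008,0.8]]' | tail -c 600;python3 shift.py '[[0,0,-0.123,0,0,0.006,0.8],[0,0,-0.123,0,0,0,0.8],[0,0,-0.123,0,0,0,0.8],[0,0,-0.123,0,0,0,0.8],[0,0,-0.123,0,0,0,0.8],[0,0,0,0,0,0,0.8],[0,0,0,0,0,0,0.8]]' | tail -c 600
cat > hs.py <<'E'
from h import *
import sys
C,im=shot("wrist",sys.argv[1])
g=np.array([.462,-.155,.011]); u,v=proj(C,[g])[0].astype(int); print(u,v)
x0,y0=max(u-55,0),max(v-55,0); h=cv2.cvtColor(im[y0:v+55,x0:u+55],cv2.COLOR_BGR2HSV)
m=((h[:,:,1]<70)&(h[:,:,2]>90)).astype(np.uint8)*255
m=cv2.morphologyEx(m,cv2.MORPH_CLOSE,np.ones((7,7)));m=cv2.morphologyEx(m,cv2.MORPH_OPEN,np.ones((9,9)))
c=max(cv2.findContours(m,0,1)[0],key=cv2.contourArea)+[x0,y0]
r=cv2.minAreaRect((cast(C,c.reshape(-1,2),.011)[:,:2]*1000).astype(np.float32)); print(r)
s=telemetry.state();print(s["ee_pos"],s["ee_rot"],tool(np.r_[np.array(r[0])/1000-s["ee_pos"][:2],0]))
cv2.drawContours(im,[c],-1,(0,0,255),1);cv2.imwrite("pics/%s_d.png"%sys.argv[1],im)
E
python3 hs.py w2
```

```text
clock: 1.53
ee_pos: [0.4759, -0.1479, 0.1756]
ee_rot: [3.141, -0.0, 2.808]
force: [-0.5, 0.4, 0.1]
opening: 0.801
grip_force: 0.0
clock: 2.12
ee_pos: [0.4757, -0.1481, 0.1701]
ee_rot: [3.141, 0.0, -2.87]
force: [0.3, 0.1, 0.1]
opening: 0.802
grip_force: 0.0
319 172
((460.4580078125, -156.10073852539062), (41.08335876464844, 40.117164611816406), 15.45143985748291)
[ 0.47553717 -0.14812757  0.17013476] [ 3.14143410e+00  1.31605509e-05 -2.87014467e+00] [ 1.66648403e-02 -3.63809220e-03 -7.96160379e-07]
```

View pics/w2_d.png

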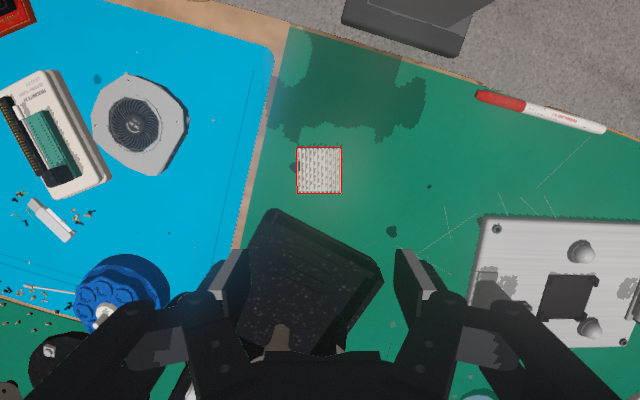

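The contour sits squarely on the heatsink: centre about (319,170), both views averaged, with the yaw already aligned. Descending to grasp.

```bash
python3 shift.py '[[0,0,0,0.0155,-0.0035,0.03,0.72],[0,0,0,0,0,0.035,0.72],[0,0,0,0,0,0.035,0.72],[0,0,0,0,0,0.03,0.72],[0,0,0,0,0,0.014,0.72],[0,0,0,0,0,0,0.72],[0,0,0,0,0,0,0.72]]' | tail -c 600; python3 shift.py '[[0,0,0,0,0,0,0.3],[0,0,0,0,0,0,0.3],[0,0,0,0,0,0,0.3],[0,0,0,0,0,0,0.3],[0,0,0,0,0,0,0.3],[0,0,0,0,0,0,0.3]]' 25
```

```text
clock: 2.75
ee_pos: [0.4607, -0.1557, 0.0259]
ee_rot: [3.141, -0.002, -2.869]
force: [-0.2, 0.1, 0.6]
opening: 0.718
grip_force: 0.0
clock: 3.25
ee_pos: [0.4627, -0.1565, 0.0279]
ee_rot: [-3.14, 0.003, -2.868]
force: [-0.3, 0.5, 6.4]
opening: 0.464
grip_force: 25.9
```

The heatsink is held at opening 0.464, about 39 mm. The 6 N upward is the fingertips just touching the bench. Next is to lift and carry it to a view of the fixture.

```bash
python3 shift.py '[[0,0,0,0,0,-0.01,0.3],[0,0,0,0,0,-0.036,0.3],[0,0,0,0,0,-0.04,0.3],[0,0,0,0,0,-0.04,0.3],[0,0,0,0,0,-0.02,0.3],[0,0,0,-0.0195,0.032,0,0.3],[0,0,0,-0.0195,0.032,0,0.3],[0,0,0,-0.0195,0.032,0,0.3],[0,0,0,-0.0195,0.032,0,0.3],[0,0,0,-0.0195,0.032,0,0.3]]' | tail -c 600;python3 shift.py '[[0,0,0,-0.0195,0.032,0,0.3],[0,0,0,-0.0195,0.032,0,0.3],[0,0,0,-0.0195,0.032,0,0.3],[0,0,0,0,0,0,0.3],[0,0,0,0,0,0,0.3],[0,0,0,0,0,0,0.3]]' | tail -c 600;  python3 - <<'E'
from h import *
C,im=shot("wrist","w3")
print(proj(C,[[.52,.125,.015]]))
E
```

```text
clock: 4.08
ee_pos: [0.5118, 0.026, 0.1736]
ee_rot: [-3.141, 0.001, -2.868]
force: [0.4, -0.9, 0.0]
opening: 0.468
grip_force: 25.6
clock: 4.58
ee_pos: [0.5415, 0.1324, 0.1727]
ee_rot: [-3.141, -0.0, -2.867]
force: [0.1, 0.2, -0.4]
opening: 0.466
grip_force: 25.7
[[321.34895057 164.17880395]]
```

View pics/w3.png

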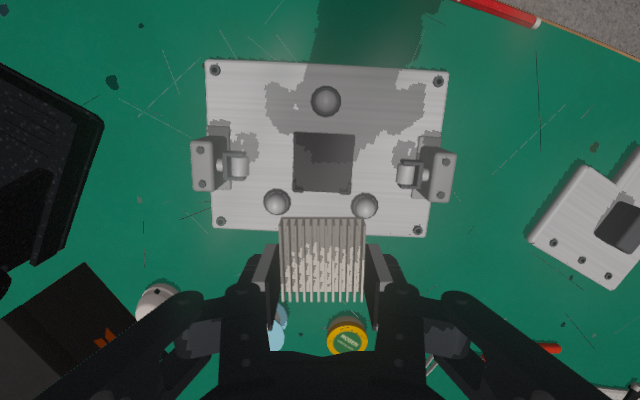

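The wrist view shows the balls at (325,101), (277,202) and (364,206), and the nest at about (323,163). The held heatsink spans rows 219 to 302 and columns 281 to 364. The carrier's block is at about (625,225).

```bash
cat > fix.py <<'E'
from h import *
import sys
def fixture(C,im,g=(.52,.127),yaw=.27):
    """fixture pose from three balls (Hough) + nest quad, ray cast"""
    L=np.array([[-52,0],[38,40],[38,-40]])/1000; gray=cv2.cvtColor(im,cv2.COLOR_BGR2GRAY)
    R=lambda a:np.array([[np.cos(a),-np.sin(a)],[np.sin(a),np.cos(a)]])
    pts=[];ref=[]
    for l in L:
        u,v=proj(C,[np.r_[R(yaw)@l+g,.0185]])[0].astype(int)
        x0,y0=u-32,v-32; p=gray[y0:v+32,x0:u+32]
        c=cv2.HoughCircles(cv2.medianBlur(p,3),cv2.HOUGH_GRADIENT,1,40,param1=120,param2=10,minRadius=10,maxRadius=19)
        if c is None: continue
        a=c[0][0]; print("ball",a[0]+x0,a[1]+y0,a[2]); pts.append(cast(C,[[a[0]+x0,a[1]+y0]],.0185)[0,:2]);ref.append(l)
    pts=np.array(pts);ref=np.array(ref)
    A=ref-ref.mean(0);B=pts-pts.mean(0)
    a=np.arctan2((A[:,0]*B[:,1]-A[:,1]*B[:,0]).sum(),(A*B).sum()); o=pts.mean(0)-R(a)@ref.mean(0)
    print("origin",o,"yaw",a,"res mm",np.round((pts-(ref@R(a).T+o))*1000,1).tolist())
    return o,a
if __name__=="__main__":
    im=cv2.imread("pics/w3.png"); C=cam("wrist"); o,a=fixture(C,im)
    h=im.max(2); u,v=323,163
    m=(h[115:210,270:380]<75).astype(np.uint8)*255
    m=cv2.morphologyEx(m,cv2.MORPH_CLOSE,np.ones((5,5)));c=max(cv2.findContours(m,0,1)[0],key=cv2.contourArea)+[270,115]
    print("nest",cv2.minAreaRect((cast(C,c.reshape(-1,2),.017)[:,:2]*1000).astype(np.float32)))
    s=telemetry.state(); z=s["ee_pos"][2]-.016
    e=cast(C,[[322,219],[322,302],[281,219],[364,219]],z)
    print("held edges tool mm",np.round([tool(p-s["ee_pos"])*1000 for p in e],1).tolist())
    print(s["ee_pos"],s["ee_rot"], "delta tool",tool(np.r_[o-s["ee_pos"][:2],0]))
    im0=cv2.imread("pics/wrist0.png")
E
python3 fix.py
```

```text
ball 325.5 100.5 15.2
ball 363.5 205.5 13.4
ball 277.5 201.5 13.4
origin [0.51716565 0.12475375] yaw 0.224352663535331 res mm [[1.4, 0.3], [-0.3, -1.8], [-1.1, 1.5]]
nest ((507.1624450683594, 117.86174774169922), (25.82590103149414, 41.294185638427734), 12.693912506103516)
held edges tool mm [[24.5, -0.5, 16.0], [-18.2, -0.6, 16.0], [24.6, -18.6, 16.0], [24.5, 18.1, 16.0]]
[0.54146555 0.13179208 0.1726535 ] [-3.14113940e+00 -4.63923303e-04 -2.86802582e+00] delta tool [ 2.52978025e-02 -2.11555724e-04  1.18321304e-05]
```

Run:
```python
from h import *
im=cv2.imread("pics/w3.png"); C=cam("wrist")
g=cv2.cvtColor(im,cv2.COLOR_BGR2HSV)
m=((g[:,:,1]<60)&(g[:,:,2]>70)).astype(np.uint8)*255
m[215:,270:375]=0; m[:,:190]=0;m[:,470:]=0;m[245:]=0;m[:50]=0
m=cv2.morphologyEx(m,cv2.MORPH_OPEN,np.ones((5,5)))
c=max(cv2.findContours(m,0,1)[0],key=cv2.contourArea).reshape(-1,2)
P=cast(C,c,.012)[:,:2]; s=telemetry.state()
t=np.array([tool(np.r_[p-s["ee_pos"][:2],0])[:2] for p in P])*1000
# edges in tool axes: robust line fit per side
def side(ax,sel):
    q=t[sel]; o=1-ax; k=np.polyfit(q[:,o],q[:,ax],1)
    for _ in range(5):
        r=q[:,ax]-np.polyval(k,q[:,o]); q=q[abs(r)<max(2*np.std(r),.4)]; k=np.polyfit(q[:,o],q[:,ax],1)
    return k,len(q)
print(t.min(0),t.max(0))
a,b=t.min(0),t.max(0)
for n,ax,sel in [("front x+",0,t[:,0]>b[0]-6),("rear x-",0,(t[:,0]<a[0]+6)&(abs(t[:,1])>45)),("y+",1,(t[:,1]>80)&((t[:,0]>60)|(t[:,0]<-5))),("y-",1,(t[:,1]<-80)&((t[:,0]>60)|(t[:,0]<-5)))]:
    print(n,side(ax,sel))
np.save("t.npy",t)
print("nest lips/corners px -> tool mm", [np.round(tool(np.r_[p[:2]-s["ee_pos"][:2],0])*1000,1).tolist() for p in cast(C,[[294,132],[355,135],[351,192],[293,191]],.02)])
print("housing inner tops", [np.round(tool(np.r_[p[:2]-s["ee_pos"][:2],0])*1000,1).tolist() for p in cast(C,[[203,166],[445,176]],.054)])
cv2.imwrite("pics/big.png",cv2.resize(im[50:250,190:460],None,fx=2.9,fy=2.9,interpolation=cv2.INTER_CUBIC))
```

```text
[ -47.38329726 -117.85789699] [109.46303353 117.16044021]
front x+ (array([-5.14240471e-02,  1.04833399e+02]), 146)
rear x- (array([ -0.0481264 , -42.52859803]), 48)
y+ (array([7.19797238e-02, 9.64272737e+01]), 123)
y- (array([ 4.78824163e-02, -1.01748396e+02]), 93)
nest lips/corners px -> tool mm [[50.7, -23.9, 0.0], [48.2, 26.8, 0.0], [-1.0, 24.6, -0.0], [-0.0, -26.1, 0.0]]
housing inner tops [[28.9, -90.1, 0.1], [21.0, 92.6, -0.0]]
```

View pics/big.png

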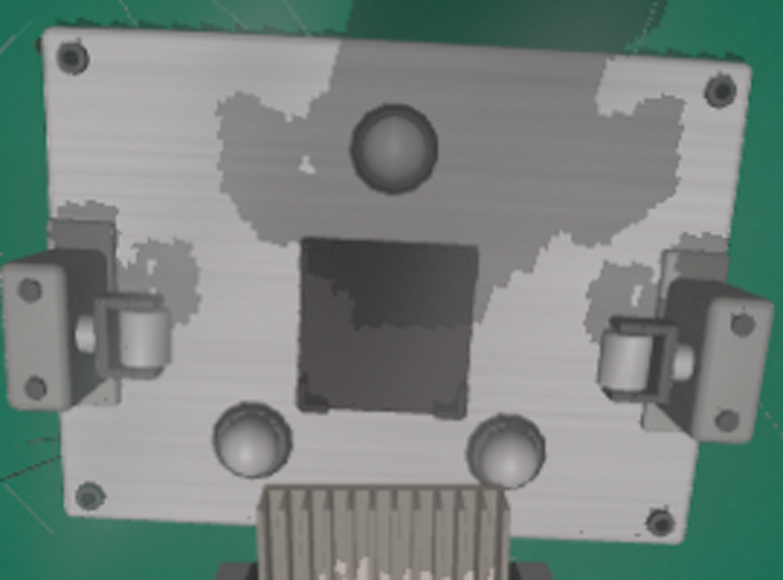

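The crop confirms a clear view: the nest is the dark square at (385,325) in the crop, with a small lip at each corner. The base edges put the nest about 24 mm ahead in tool x, turned +0.053 rad. Moving in and lowering.

```bash
python3 shift.py '[[0,0,0.053,0,0,0,0.3],[0,0,0,0.0235,-0.0013,0.01,0.3],[0,0,0,0,0,0.04,0.3],[0,0,0,0,0,0.04,0.3],[0,0,0,0,0,0.024,0.3],[0,0,0,0,0,0,0.3],[0,0,0,0,0,0.007,0.3],[0,0,0,0,0,0.0075,0.3],[0,0,0,0,0,0,0.3],[0,0,0,0,0,0,0.3]]' | tail -c 600
python3 - <<'E'
from h import *
# second opinion on the fixture from the scene camera before the robot moved: nest dark quad
im=cv2.imread("pics/scene0.png");S=cam("scene")
h=im.max(2); m=(h[200:235,280:325]<70).astype(np.uint8)*255
c=max(cv2.findContours(m,0,1)[0],key=cv2.contourArea)+[280,200]
print(cv2.minAreaRect((cast(S,c.reshape(-1,2),.017)[:,:2]*1000).astype(np.float32)))
E
```

```text
clock: 5.47
ee_pos: [0.5203, 0.1262, 0.0449]
ee_rot: [3.142, 0.002, -2.921]
force: [0.5, 1.1, -0.7]
opening: 0.46
grip_force: 25.7
((516.958740234375, 123.91834259033203), (50.79128646850586, 49.55525588989258), 12.608070373535156)
```

```bash
python3 shift.py '[[0,0,0,0,0,0.001,0.3],[0,0,0,0.001,0,0.001,0.3],[0,0,0,0,0,0,0.3]]' | tail -c 200;python3 - <<'E'
from h import *
C,im=shot("wrist","w4")
cv2.imwrite("pics/w4c.png",cv2.resize(im[100:360,180:460],None,fx=2,fy=2))
E
```

```text
clock: 5.72
ee_pos: [0.5196, 0.1263, 0.0429]
ee_rot: [-3.141, 0.003, -2.92]
force: [1.5, -0.9, 3.2]
opening: 0.463
grip_force: 26.1
```

View pics/w4c.png

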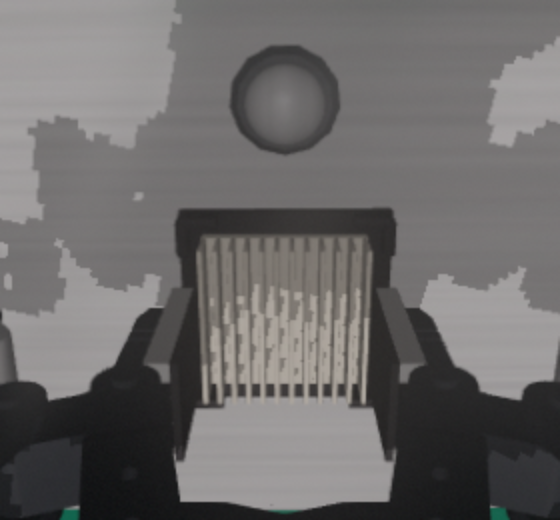

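The crop shows the heatsink flat inside the lips: the nest edge is at about (285,225) and the pads stand in the side gaps. The 3 N reading says it is on the floor. Next is to release, rise and move to the carrier.

```bash
python3 shift.py '[[0,0,0,0,0,-0.0015,0.56],[0,0,0,0,0,0,0.58],[0,0,0,0,0,0,0.58],[0,0,0,0,0,-0.02,0.58],[0,0,0,0,0,-0.04,0.58],[0,0,0,0,0,-0.04,0.7],[0,0,0,0,0,-0.04,0.7],[0,0,0,0,0,-0.02,0.7],[0,0,0,-0.009,0.0397,0,0.7],[0,0,0,-0.009,0.0397,0,0.7]]' | tail -c 200;python3 - <<'E'
from h import *
shot("wrist","w5")
E
python3 shift.py '[[0,0,0,-0.009,0.0397,0,0.7],[0,0,0,-0.009,0.0397,0,0.7],[0,0,0,-0.009,0.0397,0,0.7],[0,0,0,-0.009,0.0397,0,0.7],[0,0,0,-0.009,0.0397,0,0.7],[0,0,0,0,0,0,0.7],[0,0,0,0,0,0,0.7]]' | tail -c 200
python3 - <<'E'
from h import *
C,im=shot("wrist","w6")
s=telemetry.state();print(s["ee_pos"],s["ee_rot"])
h=cv2.cvtColor(im,cv2.COLOR_BGR2HSV)
m=((h[:,:,1]<60)&(h[:,:,2]>75)).astype(np.uint8)*255
m=cv2.morphologyEx(m,cv2.MORPH_OPEN,np.ones((5,5)))
for c in cv2.findContours(m,0,2)[0]:
    if cv2.contourArea(c)>800: print("light",cv2.boundingRect(c),cv2.contourArea(c))
m=(im.max(2)<75).astype(np.uint8)*255
for c in cv2.findContours(m,0,2)[0]:
    if cv2.contourArea(c)>800: print("dark",cv2.boundingRect(c),cv2.contourArea(c))
E
```

```text
clock: 6.6
ee_pos: [0.52, 0.2072, 0.2057]
ee_rot: [3.141, 0.004, -2.925]
force: [0.6, 0.4, -0.5]
opening: 0.704
grip_force: 0.0
clock: 7.23
ee_pos: [0.518, 0.4128, 0.202]
ee_rot: [-3.141, -0.001, -2.917]
force: [0.8, -0.9, -0.8]
opening: 0.699
grip_force: 0.0
[0.51814311 0.41117202 0.20221296] [-3.14036093e+00 -1.60842287e-03 -2.91860885e+00]
light (245, 80, 150, 154) 13526.0
light (0, 25, 151, 162) 21729.0
light (606, 0, 34, 83) 1714.0
light (374, 0, 237, 65) 7620.0
dark (0, 247, 618, 153) 40278.5
dark (106, 93, 31, 49) 1005.0
dark (588, 0, 42, 72) 1143.0
```

```bash
cat > car.py <<'E'
from h import *
import sys
im=cv2.imread(f"pics/{sys.argv[1]}.png"); C=cam("wrist"); s=telemetry.state()
x0,y0,x1,y1=map(int,sys.argv[2:6])
h=cv2.cvtColor(im,cv2.COLOR_BGR2HSV)[y0:y1,x0:x1]
T=lambda px,z:np.array([tool(np.r_[p[:2]-s["ee_pos"][:2],0])[:2]*1000 for p in cast(C,px,z)])
ng=(h[:,:,1]<70).astype(np.uint8)*255
ng=cv2.morphologyEx(ng,cv2.MORPH_OPEN,np.ones((5,5)))
c=max(cv2.findContours(ng,0,1)[0],key=cv2.contourArea).reshape(-1,2)+[x0,y0]
t=T(c,.014); print("plate outline box",t.min(0),t.max(0)); r=cv2.minAreaRect(t.astype(np.float32)); print(r)
ins=np.zeros(im.shape[:2],np.uint8); cv2.drawContours(ins,[c],-1,255,-1)
k=((im.max(2)<float(sys.argv[6]))&(ins>0)).astype(np.uint8)*255
k=cv2.morphologyEx(k,cv2.MORPH_OPEN,np.ones((5,5)))
for b in cv2.findContours(k,0,1)[0]:
    if cv2.contourArea(b)>200:
        q=T(b.reshape(-1,2),.046); print("dark",cv2.boundingRect(b),cv2.contourArea(b),cv2.minAreaRect(q.astype(np.float32)))
cv2.drawContours(im,[c],-1,(0,0,255),1);cv2.imwrite("pics/car.png",im[max(y0-20,0):y1+20,max(x0-60,0):x1+60])
np.save("t.npy",t)
g=im[150,max(x0,0):x1].max(1);print(g[::6])
E
python3 car.py w6 235 72 405 244 110
```

```text
plate outline box [-54.42695952 -76.74403464] [94.1738771  68.71840959]
((28.478334426879883, 5.1521148681640625), (130.32225036621094, 125.48751068115234), 25.823997497558594)
[125 126 129 130 159 190 191 191 197 193 191 195 195 192  88 115 118 121
 113 186 184 187 184 189 120 101 123 123 121]
```

```bash
python3 car.py w6 235 72 405 244 135
```

```text
plate outline box [-54.42695952 -76.74403464] [94.1738771  68.71840959]
((28.478334426879883, 5.1521148681640625), (130.32225036621094, 125.48751068115234), 25.823997497558594)
dark (307, 137, 38, 51) 1163.0 ((24.649791717529297, 1.861907958984375), (41.75217819213867, 22.85717010498047), 25.709993362426758)
[125 126 129 130 159 190 191 191 197 193 191 195 195 192  88 115 118 121
 113 186 184 187 184 189 120 101 123 123 121]
```

View pics/car.png

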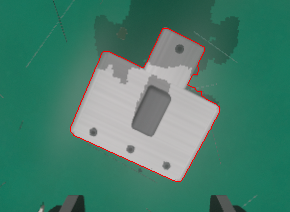

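The last picture shows the carrier with its tongue up-right at (180,50) and the block at (151,110) in the crop; the contours match. Grasping the block next.

```bash
python3 shift.py '[[0,0,0.1124,0,0,0,0.6],[0,0,0.1124,0,0,0,0.6],[0,0,0.1124,0,0,0,0.6],[0,0,0.1124,0,0,0,0.6],[0,0,0,0.022,-0.0085,0.03,0.55],[0,0,0,0,0,0.04,0.5],[0,0,0,0,0,0.04,0.5],[0,0,0,0,0,0.03,0.5],[0,0,0,0,0,0.014,0.5],[0,0,0,0,0,0,0.5]]' | tail -c 200;python3 shift.py '[[0,0,0,0,0,0,0.1],[0,0,0,0,0,0,0.1],[0,0,0,0,0,0,0.1],[0,0,0,0,0,0,0.1],[0,0,0,0,0,0,0.1],[0,0,0,0,0,0,0.1]]' 70
```

```text
clock: 8.12
ee_pos: [0.4929, 0.4035, 0.0451]
ee_rot: [-3.135, -0.005, 2.911]
force: [-0.9, -0.5, -0.5]
opening: 0.495
grip_force: 0.0
clock: 8.62
ee_pos: [0.4965, 0.4079, 0.0509]
ee_rot: [3.14, 0.002, 2.913]
force: [-0.2, -1.3, 6.4]
opening: 0.247
grip_force: 71.5
```

```bash
python3 shift.py '[[0,0,0,0,0,-0.015,0.1],[0,0,0,0,0,-0.035,0.1],[0,0,0,0,0,-0.04,0.1],[0,0,0,0,0,-0.03,0.1],[0,0,-0.1122,0,0,0,0.1],[0,0,-0.1122,0,0,0,0.1],[0,0,-0.1122,0,0,0,0.1],[0,0,-0.1122,0,0,0,0.1],[0,0,0,0.005,-0.035,0,0.1],[0,0,0,0.005,-0.035,0,0.1]]' | tail -c 200;python3 shift.py '[[0,0,0,0.005,-0.035,0,0.1],[0,0,0,0.005,-0.035,0,0.1],[0,0,0,0.005,-0.035,0,0.1],[0,0,0,0.005,-0.035,0,0.1],[0,0,0,0.005,-0.035,0,0.1],[0,0,0,0.005,-0.035,0,0.1],[0,0,0,0,0,0,0.1],[0,0,0,0,0,0,0.1],[0,0,0,0,0,0,0.1]]' | tail -c 200
python3 - <<'E'
from h import *
import h
b=telemetry.state()
# lone ball from the w4 picture with its pose
c=vision.calibration("wrist");T=np.array(c["T_tool_cam"]);R=Ro.from_euler("xyz",[-3.141,.003,-2.92]).as_matrix();p0=np.array([.5196,.1263,.0429])
C4=(R@T[:3,3]+p0,R@T[:3,:3],np.array(c["camera_matrix"]),np.array(c["D"],float))
g=cv2.cvtColor(cv2.imread("pics/w4.png"),cv2.COLOR_BGR2GRAY)[110:190,285:360]
q=cv2.HoughCircles(cv2.medianBlur(g,3),cv2.HOUGH_GRADIENT,1,40,param1=100,param2=10,minRadius=12,maxRadius=30);print(q)
for r,z in ((q[0][0],.0185),(np.array([37,40,0]),.0185)):
    for zz in (.0185,.012): print("lone ball",cast(C4,[[r[0]+285,r[1]+110]],zz), R.T@(cast(C4,[[r[0]+285,r[1]+110]],zz)[0]-p0)*1000)
C,im=shot("wrist","w7"); print(b["ee_pos"],b["ee_rot"])
hs=cv2.cvtColor(im,cv2.COLOR_BGR2HSV)
z=b["ee_pos"][2]-.0509+.016
# predicted px of tongue end corners and plate front edge
P=Ro.from_euler("xyz",b["ee_rot"])
for X in ([72,22],[72,-22],[30,22],[30,-22],[30,60],[30,-60]):
    w=P.apply([X[0]/1000,X[1]/1000,0])+b["ee_pos"]; w[2]=z; print(X,proj(C,[w])[0])
E
```

```text
clock: 9.45
ee_pos: [0.5005, 0.3378, 0.1687]
ee_rot: [3.141, -0.0, -2.917]
force: [0.8, -1.2, -3.9]
opening: 0.239
grip_force: 70.6
clock: 10.2
ee_pos: [0.5175, 0.1259, 0.1692]
ee_rot: [3.141, -0.0, -2.922]
force: [-0.5, -0.5, -4.1]
opening: 0.239
grip_force: 71.0
[[[37.5 38.5 27.4]]]
lone ball [[0.46661585 0.11413837 0.0185    ]] [54.43449655 -0.20485218 24.23693148]
lone ball [[0.46750235 0.11433665 0.012     ]] [53.54559679 -0.20240594 30.73962713]
lone ball [[0.46730793 0.11406782 0.0185    ]] [53.77485188 -0.4257803  24.23904136]
lone ball [[0.4682264  0.11426284 0.012     ]] [52.8554773  -0.43354069 30.74183448]
[0.5175326  0.12589388 0.16919925] [ 3.14074780e+00 -1.66856892e-04 -2.92172290e+00]
[72, 22] [370.8863205  106.96166961]
[72, -22] [274.75420984 107.14831812]
[30, 22] [367.4952525  195.13474679]
[30, -22] [278.33659259 195.28808696]
[30, 60] [443.60573953 195.03788004]
[30, -60] [202.27390524 195.45285987]
```

Run:
```python
from h import *
im=cv2.imread("pics/w7.png");g=cv2.GaussianBlur(cv2.cvtColor(im,cv2.COLOR_BGR2GRAY),(3,3),0).astype(int)
for n,cs in (("295",slice(290,300)),("345",slice(340,350))):
    print(n,list(zip(range(84,124),g[84:124,cs].mean(1).astype(int))))
for r in (125,140,160): print(r,"L",list(zip(range(264,288,1),g[r-3:r+3,264:288].mean(0).astype(int))),"R",list(zip(range(358,382),g[r-3:r+3,358:382].mean(0).astype(int))))
```

```text
295 [(84, np.int64(74)), (85, np.int64(74)), (86, np.int64(74)), (87, np.int64(73)), (88, np.int64(73)), (89, np.int64(73)), (90, np.int64(73)), (91, np.int64(74)), (92, np.int64(75)), (93, np.int64(78)), (94, np.int64(82)), (95, np.int64(94)), (96, np.int64(111)), (97, np.int64(120)), (98, np.int64(125)), (99, np.int64(128)), (100, np.int64(130)), (101, np.int64(130)), (102, np.int64(129)), (103, np.int64(127)), (104, np.int64(119)), (105, np.int64(109)), (106, np.int64(109)), (107, np.int64(116)), (108, np.int64(121)), (109, np.int64(124)), (110, np.int64(128)), (111, np.int64(131)), (112, np.int64(132)), (113, np.int64(133)), (114, np.int64(133)), (115, np.int64(133)), (116, np.int64(133)), (117, np.int64(133)), (118, np.int64(133)), (119, np.int64(133)), (120, np.int64(133)), (121, np.int64(133)), (122, np.int64(133)), (123, np.int64(133))]
345 [(84, np.int64(68)), (85, np.int64(69)), (86, np.int64(69)), (87, np.int64(69)), (88, np.int64(70)), (89, np.int64(70)), (90, np.int64(70)), (91, np.int64(71)), (92, np.int64(71)), (93, np.int64(72)), (94, np.int64(80)), (95, np.int64(98))
[... 3111 characters left out ...]
np.int64(124)), (281, np.int64(128)), (282, np.int64(131)), (283, np.int64(132)), (284, np.int64(133)), (285, np.int64(132)), (286, np.int64(132)), (287, np.int64(133))] R [(358, np.int64(129)), (359, np.int64(128)), (360, np.int64(128)), (361, np.int64(127)), (362, np.int64(124)), (363, np.int64(120)), (364, np.int64(117)), (365, np.int64(113)), (366, np.int64(113)), (367, np.int64(121)), (368, np.int64(128)), (369, np.int64(130)), (370, np.int64(130)), (371, np.int64(130)), (372, np.int64(130)), (373, np.int64(130)), (374, np.int64(130)), (375, np.int64(130)), (376, np.int64(130)), (377, np.int64(130)), (378, np.int64(130)), (379, np.int64(130)), (380, np.int64(130)), (381, np.int64(130))]
```

Run:
```python
from h import *
C=cam("wrist");s=telemetry.state();z=s["ee_pos"][2]-.0349
f=lambda px,z:[np.round(tool(p-s["ee_pos"])*1000,1).tolist() for p in cast(C,px,z)]
print("base edge",f([[295,95.3],[345,94.9]],.012),"tongue",f([[295,104.8],[345,105],[275.5,125],[368.3,125]],z),s["ee_pos"])
```

```text
base edge [[80.0, -22.6, 157.2], [80.2, 18.3, 157.2]] tongue [[73.0, -12.7, 34.9], [72.8, 10.1, 34.9], [64.0, -22.0, 34.9], [63.9, 21.1, 34.9]] [0.51758131 0.12644245 0.16919496]
```

```bash
python3 shift.py '[[0,0,0,-0.002,-0.0005,0.02,0.1],[0,0,0,0,0,0.03,0.1],[0,0,0,0,0,0.018,0.1],[0,0,0,0,0,0.004,0.1],[0,0,0,0,0,0,0.1],[0,0,0,0,0,0,0.1]]' | tail -c 200;python3 shift.py '[[0,0,0,0,0,0.003,0.1],[0,0,0,0,0,0.003,0.1],[0,0,0,0,0,0.003,0.1],[0,0,0,0,0,0,0.1]]' | tail -c 200;python3 - <<'E'
from h import *
print(telemetry.state()["torque"])
E
```

```text
clock: 10.75
ee_pos: [0.5201, 0.1266, 0.0979]
ee_rot: [3.141, 0.0, -2.92]
force: [-0.6, 0.4, -3.5]
opening: 0.241
grip_force: 70.8
clock: 11.08
ee_pos: [0.521, 0.1262, 0.0894]
ee_rot: [3.141, 0.003, -2.921]
force: [0.3, 1.3, 3.6]
opening: 0.243
grip_force: 72.0
[0.20579855 0.0421884  0.07909256]
```

```bash
python3 shift.py '[[0,0,0,0,0,0.0025,0.1],[0,0,0,0,0,0.0025,0.1],[0,0,0,0,0,0.0025,0.1],[0,0,0,0,0,0,0.1]]' | tail -c 200;python3 shift.py '[[0,0,0,0,0,0.002,0.1],[0,0,0,0,0,0.002,0.1],[0,0,0,0,0,0,0.1]]' | tail -c 200;python3 - <<'E'
from h import *
print(telemetry.state()["torque"],telemetry.state()["ee_pos"])
E
```

```text
clock: 11.42
ee_pos: [0.5204, 0.1258, 0.0804]
ee_rot: [3.141, 0.001, -2.921]
force: [3.7, 2.4, -6.5]
opening: 0.24
grip_force: 70.8
clock: 11.67
ee_pos: [0.5192, 0.1256, 0.0756]
ee_rot: [3.141, -0.001, -2.921]
force: [4.1, 3.1, -10.5]
opening: 0.24
grip_force: 70.2
[ 0.66207635 -0.96259089  0.06047068] [0.51917957 0.12561929 0.07564929]
```

```bash
python3 shift.py '[[0,0,0,-0.001,0.0005,0.0005,0.1],[0,0,0,0,0,0.0005,0.1],[0,0,0,0,0,0,0.1],[0,0,0,0,0,0,0.1]]' | tail -c 200
```

```text
clock: 12.0
ee_pos: [0.5193, 0.1262, 0.0751]
ee_rot: [3.141, -0.003, -2.921]
force: [-1.3, 2.8, -8.4]
opening: 0.24
grip_force: 70.3
```

```bash
python3 shift.py '[[0,0,0,0,0.0005,0.001,0.1],[0,0,0,0,0,0.001,0.1],[0,0,0,0,0,0,0.1],[0,0,0,0,0,0,0.1]]' | tail -c 200
```

```text
clock: 12.33
ee_pos: [0.5199, 0.1267, 0.0742]
ee_rot: [3.142, -0.001, -2.921]
force: [-5.0, 0.3, 2.2]
opening: 0.237
grip_force: 71.8
```

The force turned from an 8 N pull to a 2 N push at TCP z = 0.074, so the pins are on the balls. Releasing and rising.

```bash
python3 shift.py '[[0,0,0,0.0005,0,0,0.1],[0,0,0,0,0,0,0.3],[0,0,0,0,0,0,0.4],[0,0,0,0,0,0,0.45],[0,0,0,0,0,0,0.5],[0,0,0,0,0,0,0.5],[0,0,0,0,0,0,0.5]]' | tail -c 200;python3 shift.py '[[0,0,0,0,0,-0.01,0.5],[0,0,0,0,0,-0.03,0.5],[0,0,0,0,0,-0.04,0.5],[0,0,0,0,0,-0.04,0.5],[0,0,0,-0.02,0,-0.02,0.5],[0,0,0,0,0,0,0.5],[0,0,0,0,0,0,0.5],[0,0,0,0,0,0,0.5]]' | tail -c 200
python3 - <<'E'
from h import *
C,im=shot("wrist","w8");s=telemetry.state();print(s["ee_pos"],s["ee_rot"])
# expected px if home, fixture at (.5184,.1257), yaw .2205
a=.2205;R=np.array([[np.cos(a),-np.sin(a)],[np.sin(a),np.cos(a)]])
X=lambda x,y,z:np.r_[R@[x/1000,y/1000]+[.5184,.1257],z]
for n,p in {"tongue end top":(-72,0,.040),"base edge":(-82,0,.012),"plate rear top":(58,0,.040),"block":(0,0,.070)}.items(): print(n,proj(C,[X(*p)])[0])
ins=cv2.cvtColor(im,cv2.COLOR_BGR2GRAY)
k=(im.max(2)<130).astype(np.uint8)*255
u,v=proj(C,[X(0,0,.07)])[0].astype(int); w=k[v-60:v+60,u-60:u+60]; w=cv2.morphologyEx(w,cv2.MORPH_OPEN,np.ones((5,5)))
for b in cv2.findContours(w,0,1)[0]:
    if cv2.contourArea(b)>300:
        q=cast(C,b.reshape(-1,2)+[u-60,v-60],.07)[:,:2]; r=cv2.minAreaRect((q*1000).astype(np.float32)); print(cv2.boundingRect(b),r)
g=ins.astype(int); u2,v2=proj(C,[X(-72,0,.04)])[0].astype(int)
print("tongue rows",v2-16,g[v2-16:v2+16,u2-25:u2-15].mean(1).astype(int).tolist())
E
```

```text
clock: 12.92
ee_pos: [0.5204, 0.1267, 0.0739]
ee_rot: [-3.141, 0.001, -2.921]
force: [-0.2, 0.4, -0.5]
opening: 0.497
grip_force: 0.0
clock: 13.58
ee_pos: [0.5389, 0.131, 0.2136]
ee_rot: [-3.142, -0.001, -2.921]
force: [0.7, -0.4, -0.5]
opening: 0.499
grip_force: 0.0
[0.538315   0.13080118 0.21284781] [-3.14152207e+00 -2.33317584e-03 -2.92113946e+00]
tongue end top [321.84492423  79.85927527]
base edge [321.86767502  70.77523999]
plate rear top [322.11800905 221.95717574]
block [321.96834044 169.16240004]
(0, 113, 120, 7) ((566.965087890625, 135.1461181640625), (5.654017448425293, 104.24893188476562), 12.5551176071167)
(48, 32, 27, 51) ((516.2435302734375, 125.25226593017578), (41.834590911865234, 21.411237716674805), 12.537800788879395)
tongue rows 63 [90, 90, 90, 86, 84, 81, 82, 81, 78, 94, 117, 128, 135, 135, 131, 131, 129, 128, 118, 118, 122, 127, 128, 129, 129, 130, 129, 132, 134, 135, 130, 130]
```

```bash
python3 -c "
from rig import bot, vision, telemetry, workorder
print(workorder.finish_job())"
```

```text
the job is handed in; nothing more can be done
None
```

I laid the heatsink fins up in the nest, pressed the carrier plate past both rollers onto the three balls, let go of it, and handed the job in at about 13.6 s. I judged it fully home from the contact force, the tool height and a wrist-camera measurement after release, since roller travel can't be read directly.

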